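Steer the laser spot onto the green mark

ROBOT

A 6-joint arm with a two-finger parallel gripper is mounted at the origin on a cart in front of the work surface, level with it; the furniture and walls round the work are solid. World frame = base frame: x ahead of the robot, y to its left, z up, the work surface at z = 0. Lengths are in mm, angles in degrees, forces in N, time in s.
With the tool pointing down it reaches from about 300 to 850 mm from the base axis. Payload 4.2 kg.
Tool frame: the origin (TCP) lies on the centre line of the jaws, within the pads' length; the fingertips stand 11 mm ahead of it and the grasp point (between the pads) lies 8 mm behind it; z points along the fingers, y is the line along which they close (so a half turn about z gives the same grasp; the last joint's range is limited). The gripper opens to 91 mm and grips with 3 to 60 N. Pads are 32 mm wide; open, the fingers measure 118 mm over their backs; the gripper's body (76 mm by 178 mm) begins 60 mm behind the grasp point.
Start: joints at [63.312, 18.312, 89.639, -0, 72.044, -1.146], TCP at [247.932, 518.817, 224.976] pointing down, gripper open.
Joint ranges: [-177.97, 177.97], [-48.28, 115.42], [12.27, 149.76], [-77.06, 257.06], [2.81, 150.46], [-146.56, 146.56]. Speed limits (degrees/s): [147.25, 147.25, 180, 180, 180, 180].

INTERFACE

Orientations are given as [roll, pitch, yaw] about the fixed x, y, z axes, in that order (R = Rz(yaw) Ry(pitch) Rx(roll)).
In Python, from workcell import env, grab_frame, camera_model, models gives the robot as it stands.
- The arm moves only by the shell command python3 -m crank 'ROWS' [FORCE]. ROWS is text: rows parted by semicolons, each of 7 numbers parted by spaces: the closure, from -1 (fully open) to 1 (shut), so that 0 is half open, then the shift along the tool's x, y, z in mm, then the turn, a rotation vector about the tool's x, y, z in degrees. A call has 1 to 10 rows; each row shifts and turns the commanded pose from where the row before left it, along the tool's axes as they then stand; what a row does not reach is not made up. A row lasts 1/8 s, in which the tool goes at most 62.5 mm and 10.7 degrees, less where a joint would pass 70% of its speed; a pose out of reach is approached as far as the arm can. A call is refused whole if a number of a shift passes 62.5 or a number of a turn 10.7, either way. A call with a gripper value outside its range is refused whole. The fingers move at their own pace and stop on an object; FORCE is the grip in N (left out, the last holds). Time passes only in rows, so rows that do not move let the fingers close. It gives the time, the measured TCP pose, the force, the opening and the grip force at its end, in the units of the state.
- env.state(): the state, without advancing time (a new reading comes with each control period).
- grab_frame(name): name is "scene" or "top"; returns the picture (480x640x3 uint8, blue, green, red); there is no depth.
- camera_model(name): a dict with "K" (3x3 intrinsics, pixels), "R" (3x3) and "t" (3): a world point X has camera coordinates R X + t. Camera axes: x right, y down, z forward; pixel columns grow to the right and rows downward; lengths in mm; the calibration is good to about 2 mm. A picture is of the moment at which its call begins. camera_model takes no time and is no camera call.
- env.job_done(): hands the job in; it is judged then, once.
Trained networks look in the newest picture that a camera, given by its name, has taken for a name from the list of things; names that differ only in an ending like _2 or _b are one class to them, and where a whole thing is asked for, a point or a joint stands for the part that bears it (a point fixed in the world has none). Each returns a list of dicts, best first, with "p" (0 to 1); they miss things now and then, are a little off and sometimes report something else, mostly with a low value. They report only what shows in the picture. A call takes as long as a camera call.
- models.search_frame(name, camera): "point" ([x, y, z] in mm, in world coordinates, good to about 4 mm: the middle of the surface that is visible of it).
The state is a dict: "time_s": time; "qpos": joint angles; "qvel": joint speeds; "effort": joint torques, N m; "ee_pos": TCP position; "ee_rot": TCP orientation; "force": force on the tool from outside, world axes, zero at the start; "torque": the same for the moment, N m; "gripper_width": finger opening in mm; "gripper_force": force on a finger pad.
Only numpy, scipy, OpenCV 4.12 (cv2) and the standard library are available. Lean on these libraries where they do the work, as an engineer would, in place of code of your own. Each camera call takes 0.05 s, during which the arm holds its last target. There are 200 camera calls.

TASK

Line up the small laser rig on the bench: turn the two knobs on top of the mirror mount, one after the other, until the red spot that the mirror throws onto the white card lies wholly on the green mark. Then let go and leave the knobs alone.

Things in the scene. Friction and masses are not known exactly. Their poses are not given: they have to be found in the camera images.
- brass_knob_mid (a point): Middle of the brass-coloured round knob on the grey mirror mount, the knob nearer the robot: 35 mm across, 28 mm tall, at z = 0.123, upright axis. Turns easily and stays put (0.03 N m); grip from above at any yaw; at most 1.3 rad needed. Turned clockwise from above it swings the red spot clockwise round the black knob's axis, 0.212 rad per rad (some 35 mm per rad), and back likewise.
- black_knob_mid (a point): Middle of the black round knob over the mirror, 90 mm from the brass one and farther from the robot: size, height and grip as the brass one, at most 1.3 rad needed. Clockwise from above moves the red spot straight away from this knob (towards the laser), 35 mm per rad; anticlockwise brings it nearer. It does not change the spot's bearing; the brass one does not change its distance.
- spot (a point): Centre of the red light spot, 8 mm across, on the white 134 mm square card (top at z = 0.016) that lies on the dark base plate between the mirror mount (robot's right) and the laser on its post (robot's left). It is light only and cannot be pushed. It starts near the card's middle, about 165 mm from the black knob's axis; the rig stands turned by up to 0.3 rad either way.
- green_mark: The green round mark with a thin white cross, 26 mm across, 1.5 mm thick, fixed on the card in one of its four quarters; origin at the centre of its underside. Three like marks, yellow, blue and black, lie on the other quarters and are not wanted.

How it is judged (in metres and radians):
At the end, for the whole second after the job is handed in: The red spot's centre rests within 10 mm (seen from above) of the green mark's centre, knobs released (horizontal distance between spot and green_mark below 0.01 m); the robot touches nothing.
It also fails if it takes over 48 s, if anything falls off the work surface, if the arm or the gripper's body presses on something with over 40 N, if the wrist force passes 120 N, or if a joint passes its speed limit or range.

## Working session

There is one attempt and no reset: what is moved stays moved. The work goes in short steps, Python scripts to look and compute and a shell command to move; the robot and the scene stay as the last step left them, time stands still between calls to the robot, and variables do not carry over. Pictures are saved under pics/ and viewed, at most 10 in all, crops included, and the job is handed in when it is done.

```bash
mkdir -p pics; ls; python3 - <<'E'
from workcell import env, grab_frame, camera_model, models
import cv2
s=env.state();print(s['time_s'],s['ee_pos'],s['ee_rot'],s['gripper_width'])
for c in("top","scene"):
    cv2.imwrite(f"pics/{c}0.png",grab_frame(c))
    for n in("brass_knob_mid","black_knob_mid","spot","green_mark"):
        print(c,n,[(d['p'],d['point']) for d in models.search_frame(n,c)][:3])
E
```

```text
pics
0.0 [247.70675863 518.36899183 224.13491847] [-1.79900535e+02 -1.53043152e-03  1.54458829e+02] 91.53481595318014
top brass_knob_mid [(0.91, [475.3, 17.4, 135.1])]
top black_knob_mid []
top spot [(0.32, [557.9, 151.0, 15.2])]
top green_mark [(0.71, [556.3, 151.9, 12.6])]
scene brass_knob_mid [(0.57, [470.2, 11.1, 134.2])]
scene black_knob_mid [(0.85, [559.8, -0.3, 133.5])]
scene spot []
scene green_mark []
```

View pics/top0.png

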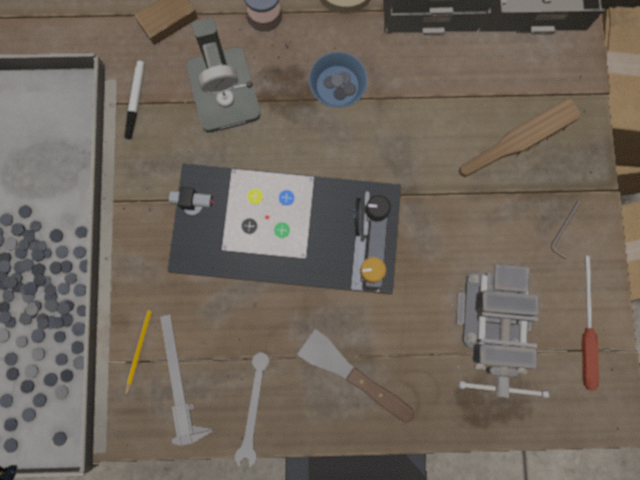

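View pics/scene0.png

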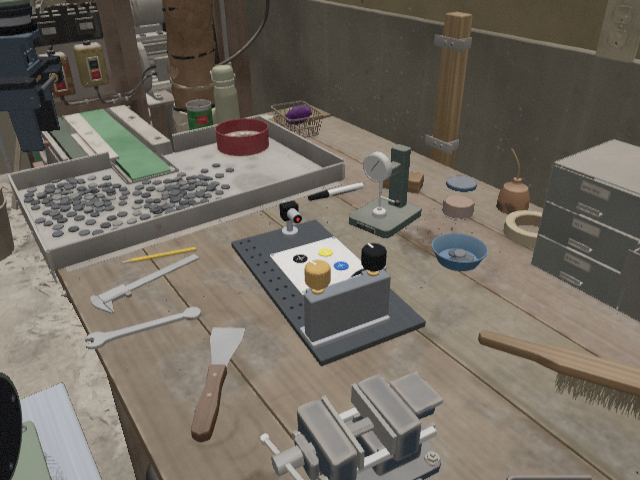

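The top view shows the brass knob at about (373,270), the black knob at (378,207), the spot at (267,217) and the green mark at (282,230). I'll refine these with colour blobs.

```bash
cat > h.py <<'E'
from workcell import env, grab_frame, camera_model, models
import cv2, numpy as np
def bp(uv,z,c="top"):
    m=camera_model(c);K,R,t=map(np.array,(m["K"],m["R"],m["t"]))
    d=R.T@np.linalg.inv(K)@[*uv,1];o=-R.T@t
    return (o+d*(z-o[2])/d[2])
def cen(mask,u,v,r):
    M=np.zeros_like(mask);M[v-r:v+r,u-r:u+r]=mask[v-r:v+r,u-r:u+r]
    ys,xs=np.nonzero(M);return (xs.mean(),ys.mean()),len(xs)
def measure(img):
    b,g,r=[img[...,i].astype(int) for i in range(3)]
    out={}
    def blob(name,mask,u,v,R,z):
        try:
            c,n=cen(mask,u,v,R);out[name]=bp(c,z)[:2];print(name,np.round(c,1),n,np.round(bp(c,z),1))
        except Exception as e: print(name,'none')
    blob('spot',(r>g+60)&(r>b+60),270,215,38,16)
    blob('green',(g>r+50)&(g>b+30),282,230,12,17.5)
    blob('brass',(r>b+80),373,270,18,137)
    blob('black',(r+g+b<110),378,207,14,137)
    return out
E
python3 - <<'E'
from h import *
img=cv2.imread("pics/top0.png")
o=measure(img)
cv2.imwrite("pics/crop.png",cv2.resize(img[160:295,220:405],None,fx=4,fy=4,interpolation=cv2.INTER_CUBIC))
m=camera_model("top");print(-np.array(m["R"]).T@m["t"])
E
```

```text
spot [266.8 217. ] 10 [581.3 173.3  16. ]
green [281.4 229.5] 151 [560.1 150.1  17.5]
brass [373.7 269.4] 379 [478.1  17.9 137. ]
black [373.7 216.8] 27 [552.6  14.9 137. ]
[374.12185167 110.77613206 999.93332463]
```

View pics/crop.png

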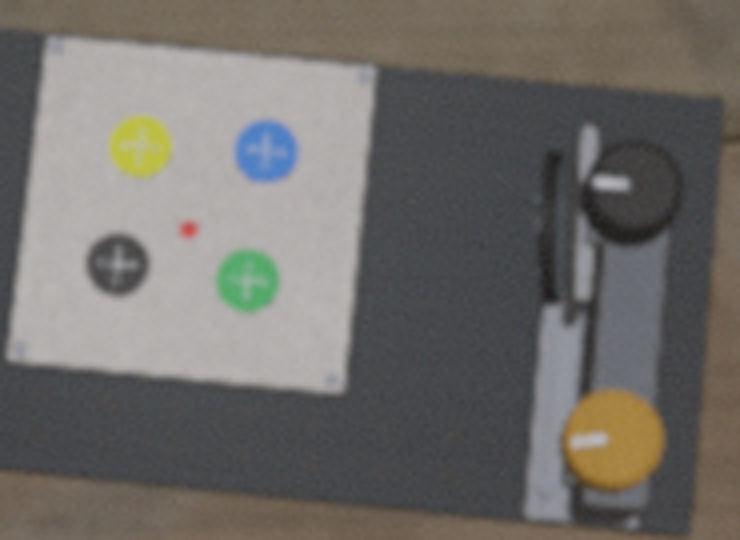

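The crop shows the black knob's top centre near (378.8,207), brass near (374.2,269.5), spot (266.8,217) and green (281.4,229.5).

```bash
python3 - <<'E'
from h import *
img=cv2.imread("pics/top0.png")
o=measure(img)
bl=bp((378.3,206.8),137)[:2];br=bp((373.9,269.4),137)[:2]
print(bl,br,np.linalg.norm(bl-br))
P=lambda p:(np.linalg.norm(p-bl),np.degrees(np.arctan2(*(p-bl)[::-1])))
rs,as_=P(o['spot']);rg,ag=P(o['green']);print(rs,as_,rg,ag)
print("brass cw deg",-(ag-as_)/.212,"black cw deg",np.degrees((rg-rs)/35))
s=env.state();p=np.array(s['ee_pos']);print(s['ee_rot'],br-p[:2])
for y in(154.6,):
  c,q=np.cos(np.radians(y)),np.sin(np.radians(y))
  # tool pointing down: x=(c,s), y=(s,-c)
  for k in(br,bl): d=k-p[:2];print(d@[c,q],d@[q,-c])
  d=bl-br;print(d@[c,q],d@[q,-c])
E
```

```text
spot [266.8 217. ] 10 [581.3 173.3  16. ]
green [281.4 229.5] 151 [560.1 150.1  17.5]
brass [373.7 269.4] 379 [478.1  17.9 137. ]
black [373.7 216.8] 27 [552.6  14.9 137. ]
[566.94458382   7.83971495] [478.03989145  17.67471149] 89.44703171813933
166.0414173576357 85.0340125276054 142.4134679392307 92.74605591302219
brass cw deg -36.377563138758454 black cw deg -38.67947943494841
[-1.79999674e+02 -1.65496586e-03  1.54454728e+02] [ 230.1229011  -501.11283563]
-422.8230392595828 -353.9651128546602
-507.3523611362224 -324.7150662519404
-84.52932187663963 29.250046602719774
```

Distances check: knobs 89 mm apart, spot radius 166 mm. So the brass knob needs 36° anticlockwise and the black one 39° anticlockwise.

```bash
python3 -m crank '-1 -42.3 -35.4 0 0 0 0;-1 -42.3 -35.4 0 0 0 0;-1 -42.3 -35.4 0 0 0 0;-1 -42.3 -35.4 0 0 0 0;-1 -42.3 -35.4 0 0 0 0;-1 -42.3 -35.4 0 0 0 0;-1 -42.3 -35.4 0 0 0 0;-1 -42.3 -35.4 0 0 0 0;-1 -42.3 -35.4 0 0 0 0;-1 -42.3 -35.4 0 0 0 0' 15; python3 -m crank '-1 0 0 0 0 0 0;-1 0 0 0 0 0 0'
```

```text
time_s: 1.75
ee_pos: [477.6, 15.3, 225.2]
ee_rot: [180.0, 0.0, 154.4]
force: [0.7, -0.4, 0.5]
gripper_width: 91.3
gripper_force: 0.0
time_s: 2.0
ee_pos: [476.6, 17.3, 224.8]
ee_rot: [180.0, -0.0, 154.4]
force: [-0.4, 0.4, 0.1]
gripper_width: 91.1
gripper_force: 0.0
```

```bash
python3 -m crank '-1 -1 1 35 0 0 0;-1 0 0 35 0 0 0;-1 0 0 25 0 0 0;-1 0 0 10 0 0 0;1 0 0 0 0 0 0;1 0 0 0 0 0 0;1 0 0 0 0 0 0;1 0 0 0 0 0 0' 15; python3 -m crank '1 0 0 0 0 0 0;1 0 0 0 0 0 0;1 0 0 0 0 0 0'
```

```text
time_s: 3.0
ee_pos: [478.6, 17.5, 120.5]
ee_rot: [180.0, 0.1, 154.5]
force: [0.6, -0.1, 0.4]
gripper_width: 54.1
gripper_force: 0.0
time_s: 3.38
ee_pos: [478.8, 18.2, 120.1]
ee_rot: [179.9, 0.0, 154.4]
force: [1.0, 4.6, -0.9]
gripper_width: 33.7
gripper_force: 15.0
```

Gripped (about 34 mm). I'll turn it anticlockwise by 36.4°, which is negative about tool z.

```bash
python3 -m crank '1 0 0 0 0 0 -6;1 0 0 0 0 0 -6;1 0 0 0 0 0 -6;1 0 0 0 0 0 -6;1 0 0 0 0 0 -6;1 0 0 0 0 0 -6.4;1 0 0 0 0 0 0;1 0 0 0 0 0 0'; python3 -m crank '0.1 0 0 0 0 0 0;-0.2 0 0 0 0 0 0;-0.6 0 0 0 0 0 0;-1 0 0 0 0 0 0;-1 0 0 0 0 0 0;-1 0 0 0 0 0 0;-1 0 0 -35 0 0 0;-1 0 0 -35 0 0 0;-1 0 0 -30 0 0 0;-1 0 0 0 0 0 0'
python3 - <<'E'
from h import *
img=grab_frame("top");cv2.imwrite("pics/top1.png",img);o=measure(img)
bl=bp((378.3,206.8),137)[:2]
P=lambda p:(np.linalg.norm(p-bl),np.degrees(np.arctan2(*(p-bl)[::-1])))
print(P(o['spot']))
s=env.state();p=np.array(s['ee_pos']);y=np.radians(s['ee_rot'][2]);c,q=np.cos(y),np.sin(y)
d=bl-p[:2];print(d@[c,q],d@[q,-c])
E
```

```text
time_s: 4.38
ee_pos: [478.9, 19.6, 120.1]
ee_rot: [179.8, 0.1, -169.2]
force: [0.8, 9.7, -0.6]
gripper_width: 33.7
gripper_force: 15.0
time_s: 5.62
ee_pos: [479.7, 17.5, 222.0]
ee_rot: [-179.9, 0.3, -169.1]
force: [0.5, 0.6, -0.0]
gripper_width: 91.3
gripper_force: 0.0
spot [266.8 230.6] 12 [559.1 173.6  16. ]
green [281.5 229.5] 155 [560.1 149.9  17.5]
brass [nan nan] 0 [nan nan nan]
black [nan nan] 0 [nan nan nan]
(np.float64(165.95320207284098), np.float64(92.69701417056251))
-85.01646505618608 -26.161739991166595h.py:9: RuntimeWarning: Mean of empty slice.
  ys,xs=np.nonzero(M);return (xs.mean(),ys.mean()),len(xs)
  ret = ret.dtype.type(ret / rcount)
```

Bearing is now spot on (92.7°). Next is the black knob: I'll shift over and unwind the yaw.

```bash
python3 -m crank '-1 -42.4 -12.2 0 0 0 0;-1 -42.3 -12.3 0 0 0 0;-1 0 0 0 0 0 9;-1 0 0 0 0 0 9;-1 0 0 0 0 0 9;-1 0 0 0 0 0 9;-1 0 0 0 0 0 0;-1 0 0 0 0 0 0'
```

```text
time_s: 6.68
ee_pos: [565.6, 9.4, 218.9]
ee_rot: [-180.0, -0.1, 155.0]
force: [0.2, 0.6, -1.4]
gripper_width: 91.7
gripper_force: 0.0
```

```bash
python3 -m crank '-1 -1.2 0.6 35 0 0 0;-1 0 0 35 0 0 0;-1 0 0 20 0 0 0;-1 0 0 9.5 0 0 0;1 0 0 0 0 0 0;1 0 0 0 0 0 0;1 0 0 0 0 0 0;1 0 0 0 0 0 0;1 0 0 0 0 0 0;1 0 0 0 0 0 0' 15; python3 -m crank '1 0 0 0 0 0 0;1 0 0 0 0 0 0'
```

```text
time_s: 7.92
ee_pos: [567.0, 8.6, 120.6]
ee_rot: [-179.9, -0.0, 154.9]
force: [-2.9, -9.2, 3.6]
gripper_width: 34.1
gripper_force: 5.2
time_s: 8.18
ee_pos: [566.9, 8.3, 120.6]
ee_rot: [-179.9, -0.0, 154.9]
force: [-1.8, -4.9, 2.2]
gripper_width: 33.6
gripper_force: 15.0
```

```bash
python3 -m crank '1 0 0 0 0 0 -6.5;1 0 0 0 0 0 -6.5;1 0 0 0 0 0 -6.5;1 0 0 0 0 0 -6.5;1 0 0 0 0 0 -6.5;1 0 0 0 0 0 -6.5;1 0 0 0 0 0 0;1 0 0 0 0 0 0'; python3 -m crank '0.1 0 0 0 0 0 0;-0.2 0 0 0 0 0 0;-0.6 0 0 0 0 0 0;-1 0 0 0 0 0 0;-1 0 0 0 0 0 0;-1 0 0 0 0 0 0;-1 0 0 -35 0 0 0;-1 0 0 -35 0 0 0;-1 0 0 -30 0 0 0;-1 0 0 0 0 0 0'
python3 - 2>/dev/null <<'E'
from h import *
img=grab_frame("top");o=measure(img)
cv2.imwrite("pics/crop2.png",cv2.resize(img[160:295,220:405],None,fx=4,fy=4,interpolation=cv2.INTER_CUBIC))
print(o['spot']-o['green'])
E
```

```text
time_s: 9.18
ee_pos: [567.0, 8.8, 120.6]
ee_rot: [-180.0, -0.1, -166.2]
force: [-2.2, -4.9, 3.0]
gripper_width: 33.8
gripper_force: 15.0
time_s: 10.42
ee_pos: [568.9, 9.4, 222.9]
ee_rot: [-179.9, 0.3, -166.1]
force: [0.1, -0.5, -0.0]
gripper_width: 90.9
gripper_force: 0.0
spot [281.6 229.5] 11 [560.3 149.8  16. ]
green [281.4 229.6] 128 [559.9 150.1  17.5]
brass [365.8 268.6] 114 [479.4  28.9 137. ]
black [nan nan] 0 [nan nan nan]
[ 0.40461136 -0.31015942]
```

View pics/crop2.png

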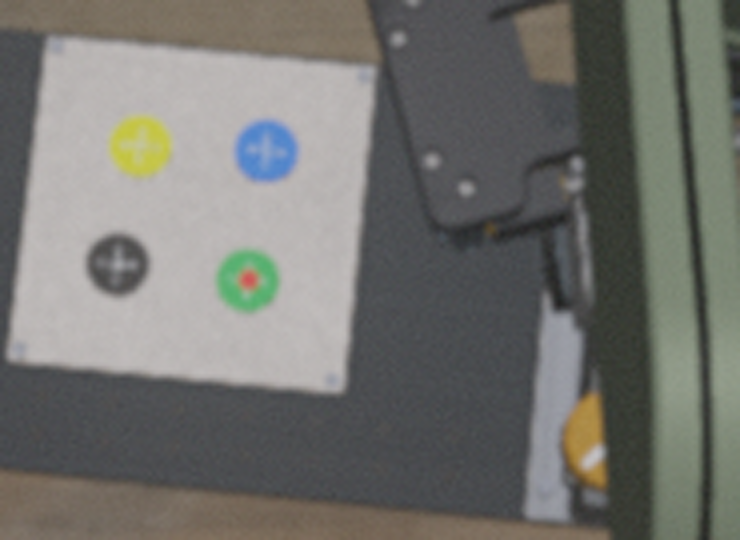

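The red spot sits on the green mark's centre at crop pixel (249,280), and the gripper is clear above the rig.

```bash
python3 -c "
from workcell import env
print(env.job_done())"
```

```text
the job is handed in; nothing more can be done
None
```

The red spot now sits about 0.5 mm from the green mark's centre in the top camera view, both knobs are released, and the job was handed in at about 10.5 s; no verdict was returned.

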